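Present the orange-capped jar at the dispensary stand

TASK

The jar stand has just been refilled: first swing its keeper bar, by the red peg, fully shut so that it clicks into the catch, then take the turntable by the blue bar handle on top and turn it until the orange-capped jar stands squarely behind the yellow mark at the front of the stand. Finish while still gripping the blue handle, holding the turntable still there; do not let go. Keep every jar standing in its pocket, and leave the other things on the counter where they are.

Things in the scene. Friction and masses are not known exactly. Their poses are not given: they have to be found in the camera images.
- stand: fixed grey base board of the jar stand, 280 (x) by 300 (y) by 14 mm thick, its place and yaw vary; origin at the centre of its underside on the turntable's axis; its -x side is the front, with the yellow mark. Steel guard rails at 70 mm height run along its rear (x = +115) and right side (y = -125), on posts 82 mm tall; the keeper bar closes its left side (y = +125); the front is open. A black catch block, 55 mm tall with a stop plate to 85 mm, stands at (-105, +125) mm
- front_mark (a point): centre of the yellow mark, 26 (x) by 20 (y) mm, painted on the base board's top at its front edge, 123 mm in front of the turntable's axis (stand's own -x direction)
- keeper (a joint): keeper bar angle in rad: 0 = shut against its stop, along the stand's left side; grows to 1.2 as its free end swings outward (to the stand's left), clockwise seen from above. Starts 0.55 to 1.0. The hinge is light and stays where it is left; a sprung ball in the catch resists from about 0.06 rad (roughly 2 N at the peg) and, once past about 0.025 rad, snaps it home and keeps the bar shut
- keeper_hinge (a point): on the keeper bar's vertical hinge axis, at the bar's height (75 mm above the counter), at the stand's rear left corner (+115, +125) mm. The bar is a horizontal steel rod, 10 mm diameter, 228 mm long, pointing from here to the stand's front when shut
- keeper_grip (a point): centre of the top of the red upright peg on the keeper bar: 14 mm diameter, 185 mm from the hinge axis, standing from the bar up to 143 mm above the counter (68 mm above the bar's axis)
- turntable: white disc, 206 mm diameter, 10 mm thick; turns endlessly either way about its vertical axis with light friction (0.06 N m) and stays where left. Origin at the centre of its underside, 16 mm above the counter; its x axis lies along the blue handle. Four clear collars 14 mm high hold the jars (1.5 mm play), centred 68 mm from the axis at 45, 135, 225 and 315 degrees from its x axis
- turn_handle (a point): centre of the top of the blue bar handle, on the turntable's axis, 168 mm above the counter: a bar 80 mm long (along the turntable's x axis), 14 mm wide, 26 mm tall, on a 22 mm column; grip it across its 14 mm width from above
- jar_orange: the marked jar: amber medicine jar with an orange screw cap, 48 mm diameter, 85 mm tall (cap top 111 mm above the counter), loose, standing in one of the turntable's four pockets (which pocket varies); origin at the centre of its underside, z up
- jar_white: amber medicine jar with a white screw cap, 48 mm diameter, 85 mm tall (cap top 111 mm above the counter), loose, standing in one of the turntable's four pockets (which pocket varies); origin at the centre of its underside, z up
- jar_green: amber medicine jar with a green screw cap, 48 mm diameter, 85 mm tall (cap top 111 mm above the counter), loose, standing in one of the turntable's four pockets (which pocket varies); origin at the centre of its underside, z up
- jar_black: amber medicine jar with a black screw cap, 48 mm diameter, 85 mm tall (cap top 111 mm above the counter), loose, standing in one of the turntable's four pockets (which pocket varies); origin at the centre of its underside, z up
- spare_jar: bystander: amber jar with a grey cap, 54 mm diameter, 95 mm tall, standing on the counter to the right of the stand; origin at the centre of its underside
- carton_near: bystander: white carton with an orange stripe, 50 x 120 x 40 mm, behind the stand; origin at the centre of its underside
- carton_right: bystander: white carton with a blue stripe, 130 x 55 x 45 mm, on the right; origin at the centre of its underside
- carton_left: bystander: white carton with a green stripe, 60 x 140 x 50 mm, on the left; origin at the centre of its underside
- count_tray: bystander: empty grey counting tray, 160 x 120 x 22 mm, on the left; origin at the centre of its underside
- spatula: bystander: small spatula, 180 mm long, lying on the counter on the right

How it is judged:
By the outcome, as a careful person would: the job done as asked, in the order asked, and still so for the second after the job is handed in, while the arm keeps its last pose, push and grip.
It also fails if it takes over 61 s, if anything falls off the work surface, if the arm or the gripper's body presses on something with over 40 N, if the wrist force passes 120 N, or if a joint passes its speed limit or range.

ROBOT

A 7-joint arm with a two-finger parallel gripper is mounted at the origin on the work surface. World frame = base frame: x ahead of the robot, y to its left, z up, the work surface at z = 0. Lengths are in m, angles in rad, forces in N, time in s.
With the tool pointing down it reaches from about 0.425 to 0.975 m from the base axis. Payload 16.7 kg.
Tool frame: the origin (TCP) lies midway between the tips of the shut fingers; the grasp point (between the pads) lies 19 mm behind it; z points along the fingers, y is the direction in which the jaws open and shut (so a half turn about z gives the same grasp; the last joint's range is limited). The gripper opens to 85 mm and grips with 20 to 120 N. Pads are 22 mm wide; open, the fingers measure 114 mm over their backs; the gripper's body (76 mm by 85 mm) begins 54 mm behind the grasp point. The pads swing forward as they close: fully open they stand 13 mm farther back than shut.
Start: joints at [1.038, 0.426, 0.074, 1.606, -0.034, 1.111, -0.067], TCP at [0.252, -0.626, 0.231] pointing down, gripper open.
Joint ranges: [-2.85, 2.85], [-0.5, 2.14], [-1.23, 1.37], [0.21, 2.46], [-1.02, 4.16], [0.16, 2.05], [-2.73, 2.73]. Speed limits (rad/s): [1.89, 1.89, 2.39, 2.39, 3.01, 3.01, 3.01].

INTERFACE

Orientations are given as [roll, pitch, yaw] about the fixed x, y, z axes, in that order (R = Rz(yaw) Ry(pitch) Rx(roll)).
In Python, from bench import monitor, vision, job_done, spotter gives the robot as it stands.
- The arm moves only by the tool apply_moves, never from a script. Its argument "steps" is one flat list of numbers, 5 for each row, row after row: the shift along the tool's x, y, z in mm, then the turn about the tool's z in rad, then the opening, from 0 (shut) to 1 (fully open). In form: [dx, dy, dz, twist, jaw, dx, dy, dz, twist, jaw, ...]. A call has exactly 8 rows; each row is the pose to reach, as a shift and turn from the pose commanded when the call began, along the tool's axes at that moment; what a row does not reach only later rows make up. A row lasts 1/8 s, in which the tool goes at most 62.5 mm and 10.7 degrees, less where a joint would pass 70% of its speed; a pose out of reach is approached as far as the arm can. A call with a gripper value outside its range is refused whole. The fingers move at their own pace and stop on an object; "squeeze" is the grip in N (left out, the last holds). Time passes only in rows, so rows that repeat a pose let the fingers close, or fill a call up. It gives the time, the measured TCP pose, the force and the opening at its end, in the units of the state.
- monitor.observe(): the state, without advancing time (a new reading comes with each control period).
- vision.get_image(name): name is "scene" or "side" or "wrist"; returns a dict with "img" (420x560x3 uint8, red, green, blue), "fx", "fy", "cx", "cy" (pixels), "origin" and "attitude" of the camera in the world. Camera axes: x right, y down, z forward; pixel columns grow to the right and rows downward; lengths in m; the calibration is good to about 2 mm. A picture is of the moment at which its call begins. There is no depth.
- job_done(): hands the job in, once; it reports no verdict.
Trained networks look in a picture, given as the dict that the camera call returned (one of the last four; its "shot" number tells which), for a name from the list of things; names that differ only in an ending like _2 or _b are one class to them, and where a whole thing is asked for, a point or a joint stands for the part that bears it (a point fixed in the world has none). Each returns a list of dicts, best first, with "conf" (0 to 1); they miss things now and then, are a little off and sometimes report something else, mostly with a low value. They report only what shows in the picture. A call takes as long as a camera call.
- spotter.boxes_of(name, picture): "pixel" ([row, column] in pixels, amid what is visible of it).
- spotter.cut_out(name, picture): "mask" (420x560 bool, what is visible of it) and "pixel" ([row, column] in pixels, amid what is visible of it).
The state is a dict: "t": time; "q": joint angles; "qd": joint speeds; "joint_efforts": joint torques, N m; "position": TCP position; "tool_rot": TCP orientation; "contact_force": force on the tool from outside, world axes, zero at the start; "ft_torque": the same for the moment, N m; "grip_width": opening from 0.0 (shut) to 1.0 (fully open).
Only numpy, scipy, OpenCV 4.12 (cv2) and the standard library are available. Lean on these libraries where they do the work, as an engineer would, in place of code of your own. Each camera call takes 0.05 s, during which the arm holds its last target.

## Working session

There is one attempt and no reset: what is moved stays moved. The work goes in short steps, Python scripts to look and compute and a tool call to move; the robot and the scene stay as the last step left them, time stands still between calls to the robot, and variables do not carry over. Pictures are saved under pics/ and viewed, and the job is handed in when it is done.

Besides the shell and the picture viewer there is one more tool, called after "Emit:" as name(argument=value, ...) on one line, values as JSON. apply_moves: Moves the arm, as the interface text tells. Its arguments: {"type":"object","properties":{"steps":{"type":"array"},"squeeze":{"type":"number"}},"required":["steps"]}

```bash
ls; mkdir -p pics; python3 - <<'E'
from bench import monitor, vision, job_done, spotter
import cv2
s=monitor.observe()
for k in s: print(k,s[k])
for n in("scene","side","wrist"):
    p=vision.get_image(n); cv2.imwrite(f"pics/a_{n}.png",p["img"][:,:,::-1])
    print(n,p["fx"],p["fy"],p["cx"],p["cy"],p["origin"],p["attitude"],p["shot"])
    for t in ["keeper_grip","turn_handle","jar_orange","front_mark","keeper_hinge","turntable","stand"]:
        print(t,[(d["conf"],d["pixel"]) for d in spotter.boxes_of(t,p)][:2])
print(monitor.observe()["t"])
E
```

```text
pics
t 0.0
q [ 1.03850546  0.42668893  0.07387522  1.60662368 -0.03411203  1.11076535
 -0.0670904 ]
qd [ 0.00173722  0.00212275 -0.00024986 -0.00263964 -0.00021708  0.00095929
 -0.00205732]
joint_efforts [ 3.63460276e-04 -9.49826932e+01  3.76107618e+00 -4.63519585e+01
  1.92185777e-02  1.01065243e-02  9.01455201e-05]
position [ 0.25193164 -0.62578905  0.23063269]
tool_rot [-3.14037058e+00  8.70391837e-05  3.82740848e-01]
contact_force [ 0.16150244 -0.05315204  0.47201837]
ft_torque [0.01924521 0.06113859 0.00998368]
grip_width 1.0018405973747715
scene 502.37921947005367 502.37921947005367 281.8964562945864 203.6150552224131 [ 1.27577703 -0.72377337  0.86786169] [-2.19559517  0.02070145  0.76124706] 1
keeper_grip [(0.61, [207.0, 315.8]), (0.27, [225.7, 267.5])]
turn_handle [(0.98, [253.7, 265.5]), (0.49, [234.8, 234.2])]
jar_orange [(0.61, [237.6, 290.1]), (0.54, [203.1, 314.3])]
front_mark [(0.77, [280.7, 266.4])]
keeper_hinge [(0.68, [201.9, 311.2])]
turntable [(0.98, [255.9, 266.4]), (0.63, [304.8, 221.5])]
stand [(0.78, [272.0, 275.1]), (0.17, [332.4, 139.5])]
side 428.9572275086104 428.9572275086104 281.02421475991275 211.42695446612927 [0.30142521 0.76933051 0.8675697 ] [-2.34255722 -0.00611956 -2.79254337] 2
keeper_grip [(0.89, [242.7, 269.9])]
turn_handle [(0.7, [213.3, 294.1])]
jar_orange [(0.73, [201.0, 270.5])]
front_mark [(0.92, [235.0, 290.5])]
keeper_hinge [(0.63, [240.5, 272.1])]
turntable [(0.55, [212.5, 295.2]), (0.44, [208.4, 300.9])]
stand [(0.82, [238.0, 294.6])]
wrist 343.36493612604454 343.36493612604454 275.02194347783666 211.93766447023776 [ 0.32116974 -0.59949493  0.37482643] [ 2.85089262e+00  5.26953155e-04 -1.18629083e+00] 3
keeper_grip []
turn_handle []
jar_orange []
front_mark []
keeper_hinge []
turntable []
stand []
1.2
```

View pics/a_scene.png

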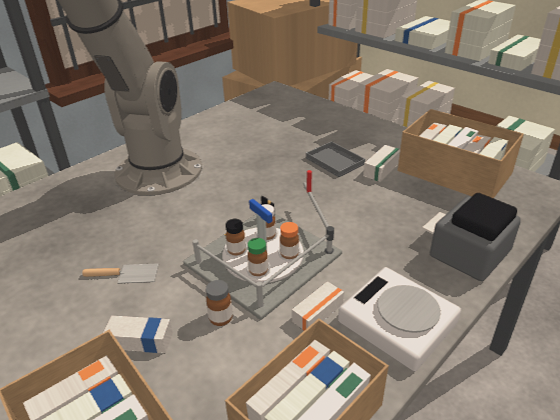

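View pics/a_side.png

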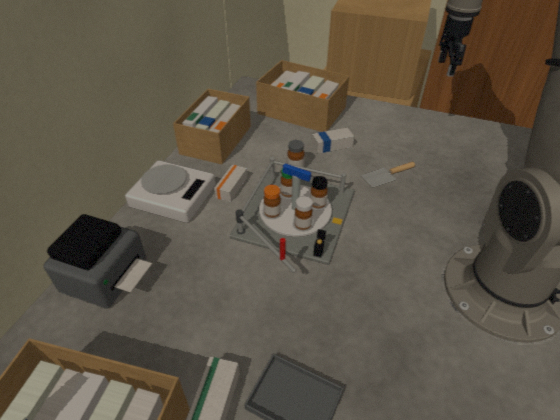

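```bash
python3 - <<'E'
import cv2
a=cv2.imread("pics/a_scene.png")[150:350,160:400];cv2.imwrite("pics/b1.png",cv2.resize(a,(720,600),interpolation=cv2.INTER_CUBIC))
a=cv2.imread("pics/a_side.png")[130:330,180:420];cv2.imwrite("pics/b2.png",cv2.resize(a,(720,600),interpolation=cv2.INTER_CUBIC))
E
```

```text
(no output)
```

View pics/b1.png

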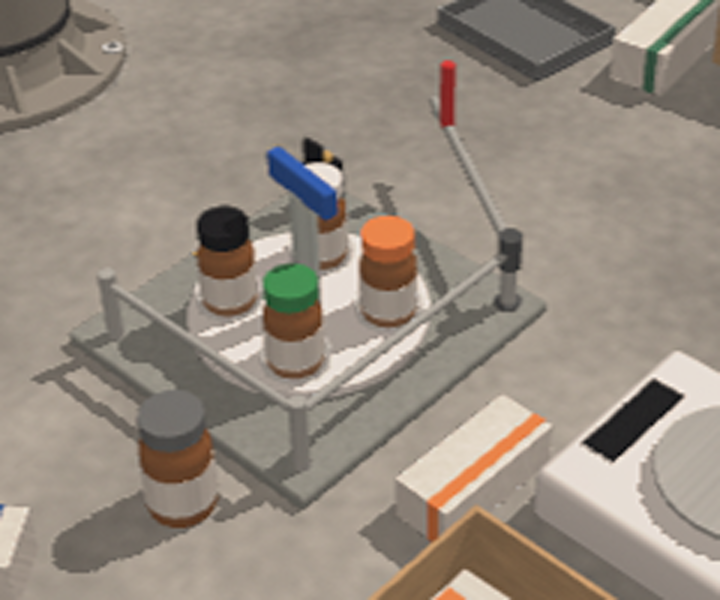

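View pics/b2.png

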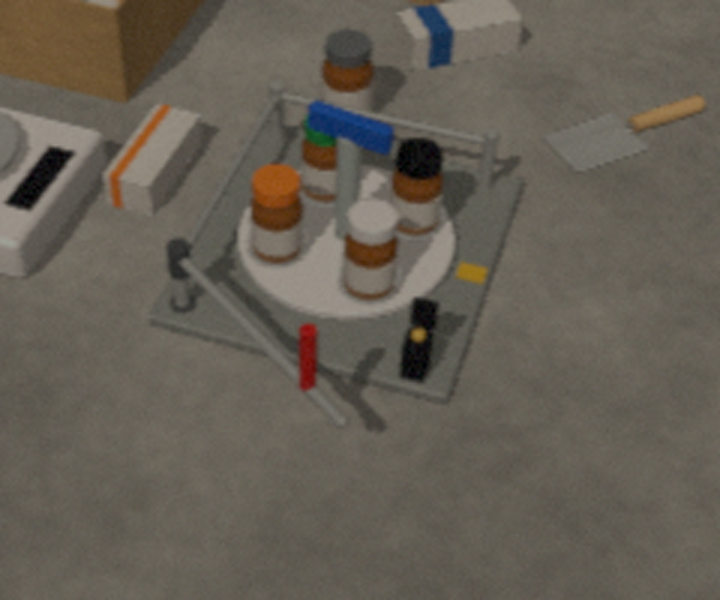

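```bash
cat > h.py <<'E'
import numpy as np
from scipy.spatial.transform import Rotation as R
from scipy.optimize import least_squares
CAM={'scene':(502.379,281.896,203.615,[1.27577703,-0.72377337,0.86786169],[-2.19559517,0.02070145,0.76124706]),
'side':(428.957,281.024,211.427,[0.30142521,0.76933051,0.8675697],[-2.34255722,-0.00611956,-2.79254337])}
def proj(c,P):
    f,cx,cy,o,a=CAM[c]; p=R.from_euler('xyz',a).inv().apply(np.asarray(P)-o)
    return np.array([cx+f*p[...,0]/p[...,2],cy+f*p[...,1]/p[...,2]]).T
def ray(f,cx,cy,o,a,u,v,z):
    d=R.from_euler('xyz',a).apply([(u-cx)/f,(v-cy)/f,1]); o=np.asarray(o); return o+d*(z-o[2])/d[2]
def w(s,x,y,z):
    c,n=np.cos(s[2]),np.sin(s[2]); return np.array([s[0]+c*x-n*y,s[1]+n*x+c*y,z])
def peg(s,k,r=.185,z=.143): return w(s,.115-r*np.cos(k),.125+r*np.sin(k),z)
E
cat > fit.py <<'E'
from h import *
S=lambda x,y:(160+x/3,150+y/3); D=lambda x,y:(180+x/3,130+y/3)
obs=[]
def model(p):
    s=p[:3];ph=p[3];k=p[4]
    j=lambda a:w(s,.068*np.cos(ph+a),.068*np.sin(ph+a),.111)
    q=np.pi/4
    J={'o':j(q),'w':j(3*q),'b':j(5*q),'g':j(7*q)}
    C=lambda a,b:w(s,a*.14,b*.15,.014)
    h=lambda r:w(s,r*np.cos(ph),r*np.sin(ph),.168)
    return [('scene',peg(s,k),S(447,64)),('side',peg(s,k),D(308,327)),
    ('scene',J['o'],S(388,229)),('scene',J['b'],S(223,218)),('scene',J['g'],S(292,276)),('scene',J['w'],S(322,174)),
    ('side',J['o'],D(276,176)),('side',J['b'],D(419,152)),('side',J['w'],D(372,213)),
    ('scene',C(1,1),S(545,304)),('scene',C(1,-1),S(305,496)),('scene',C(-1,-1),S(72,337)),
    ('side',C(1,1),D(152,318)),('side',C(-1,1),D(447,395)),('side',C(-1,-1),D(521,182)),
    ('side',w(s,-.123,0,.014),D(472,272)),('scene',h(0),S(304,175)),('side',h(0),D(351,120))]
def res(p): return np.concatenate([proj(c,P)-u for c,P,u in model(p)])
for p0 in ([.65,-.05,0,0,.7],[.65,-.05,.3,-.3,.7],[.65,-.05,-.3,.3,.7]):
    r=least_squares(res,p0,loss='soft_l1'); print(r.cost,r.x)
print(np.round(res(r.x).reshape(-1,2),1).tolist())
s=r.x
print('peg',peg(s,s[4]),'shut',peg(s,0),'mark',w(s,-.123,0,.014),'hinge',w(s,.115,.125,.075))
E
python3 fit.py
```

```text
18.94257999577741 [ 0.56232297 -0.07146771  0.02413346 -0.17548842  0.579965  ]
18.942579995789195 [ 0.56232297 -0.07146771  0.02413349 -0.17548844  0.57996502]
18.942579995781177 [ 0.56232297 -0.07146771  0.02413347 -0.17548837  0.579965  ]
[[-0.9, -1.2], [-0.2, 0.9], [-0.6, -0.2], [-0.6, 0.0], [-1.0, 0.4], [-2.0, -0.0], [-1.3, 1.1], [-0.9, 0.1], [-1.0, 0.7], [0.6, -2.7], [-0.5, 0.5], [-2.2, -2.3], [-2.9, -0.1], [-0.1, 0.6], [-0.6, -1.9], [-1.3, 0.3], [-1.4, -2.8], [-1.4, -1.4]]
peg [0.51712263 0.15388619 0.143     ] shut [0.48932696 0.05180671 0.143     ] mark [ 0.43935879 -0.07443584  0.014     ] hinge [0.67427309 0.05627097 0.075     ]
```

Emit:
apply_moves(steps=[45,-20,-5,0.05,0,100,-46,-10,0.1,0,160,-74,-15,0.15,0,220,-102,-20,0.2,0,280,-130,-20,0.25,0,340,-158,-20,0.3,0,400,-186,-20,0.35,0,450,-210,-20,0.383,0], squeeze=40)

```text
t: 2.2
position: [0.5843, -0.2704, 0.2516]
tool_rot: [3.141, -0.0, -0.002]
contact_force: [0.7, -0.8, 0.5]
grip_width: -0.005
```

Emit:
apply_moves(steps=[-8,-61,0,0,0,-16,-122,0,0,0,-24,-183,0,0,0,-32,-244,0,0,0,-40,-305,0,0,0,-48,-366,0,0,0,-58,-427,0,0,0,-68,-485,0,0,0])

```text
t: 3.2
position: [0.5147, 0.215, 0.2516]
tool_rot: [-3.141, -0.001, -0.0]
contact_force: [1.5, 0.6, 0.1]
grip_width: 0.001
```

```bash
python3 - <<'E'
from bench import monitor, vision
import cv2
p=vision.get_image("wrist"); cv2.imwrite("pics/c_w.png",p["img"][:,:,::-1]); print(p["origin"],p["attitude"]); print(monitor.observe()["position"],monitor.observe()["q"])
E
```

```text
[0.5889524  0.21423122 0.39521918] [ 2.85124455e+00  1.13972757e-03 -1.56922102e+00]
[0.51223751 0.22336616 0.25181087] [-0.24978957  0.23637222 -0.32203216  1.8301996   0.08026871  1.08602428
 -2.16421852]
```

View pics/c_w.png

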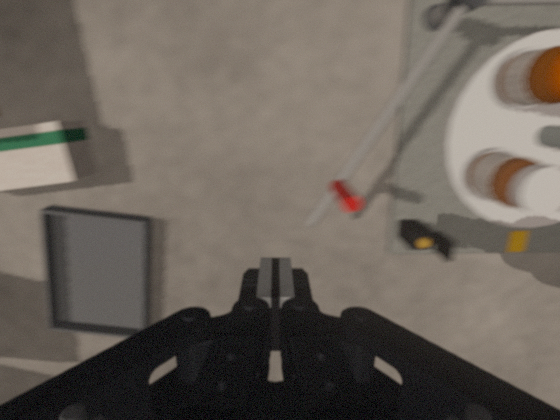

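```bash
python3 - <<'E'
from bench import monitor, vision, spotter
import cv2
from h import *
p=vision.get_image("wrist"); cv2.imwrite("pics/c_w2.png",p["img"][:,:,::-1])
a=(p["fx"],p["cx"],p["cy"],p["origin"],p["attitude"])
f=lambda u,v,z:print(u,v,ray(*a,u,v,z).round(4))
hs=cv2.cvtColor(p["img"],cv2.COLOR_RGB2HSV); 
m=((hs[...,0]<6)|(hs[...,0]>174))&(hs[...,1]>180)&(hs[...,2]>90)
m[:, 420:]=0
ys,xs=np.nonzero(m); print(xs.min(),xs.max(),ys.min(),ys.max()); 
for t,z in(("keeper_grip",.143),("front_mark",.014)):
  for d in spotter.boxes_of(t,p)[:1]: print(t,d); f(d["pixel"][1],d["pixel"][0],z)
f(352,205,.143)
cv2.imwrite("pics/c_w2c.png",cv2.resize(p["img"][140:280,280:560,::-1],None,fx=2.8,fy=2.8))
print(monitor.observe()["position"])
E
```

```text
347 377 178 207
keeper_grip {'pixel': [120.9, 396.2], 'conf': 0.65}
396.2 120.9 [0.5794 0.1377 0.143 ]
front_mark {'pixel': [131.1, 450.0], 'conf': 0.62}
450.0 131.1 [0.5656 0.0351 0.014 ]
352 205 [0.5172 0.1645 0.143 ]
[0.51482009 0.21411846 0.25132002]
```

View pics/c_w2c.png

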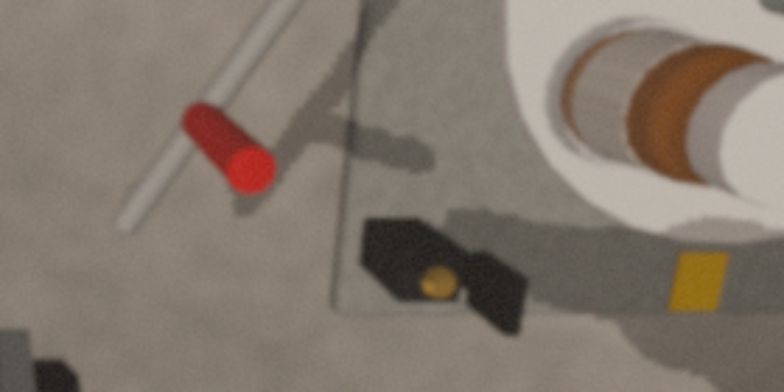

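```bash
python3 - <<'E'
from bench import monitor, vision, spotter
from h import *
p=vision.get_image("wrist")
a=(p["fx"],p["cx"],p["cy"],p["origin"],p["attitude"])
print(ray(*a,369.6,200.7,.143),ray(*a,529.6,240.4,.014),ray(*a,280+335/2.8,140+308/2.8,.014),monitor.observe()["position"])
E
```

```text
[0.52295727 0.141841   0.143     ] [ 0.44114016 -0.08869151  0.014     ] [0.42818173 0.06409509 0.014     ] [0.51525998 0.21274948 0.25128963]
```

```bash
python3 - <<'E'
from bench import monitor, vision, spotter
import cv2
from h import *
s=monitor.observe(); print(s["position"],s["qd"].round(3) if hasattr(s["qd"],'round') else s["qd"])
for n in("scene","side"):
    p=vision.get_image(n); t=proj(n,s["position"]); print(n,t,p["origin"],p["attitude"])
    im=p["img"][:,:,::-1].copy(); u,v=map(int,t.round()); 
    im=cv2.resize(im[max(0,v-60):v+90,max(0,u-60):u+120],None,fx=4,fy=4); cv2.circle(im,(4*min(u,60),4*min(v,60)),3,(0,255,0),-1)
    cv2.imwrite(f"pics/d_{n}.png",im)
p=vision.get_image("wrist"); cv2.imwrite("pics/d_w.png",p["img"][:,:,::-1]); print(p["origin"],p["attitude"]); print(monitor.observe()["position"])
E
```

```text
[0.51525998 0.21274948 0.25128963] [ 0.023 -0.002  0.016  0.004  0.     0.001  0.002]
scene [322.61093241 126.42988077] [ 1.27577703 -0.72377337  0.86786169] [-2.19559517  0.02070145  0.76124706]
side [273.83724596 224.37527838] [0.30142521 0.76933051 0.8675697 ] [-2.34255722 -0.00611956 -2.79254337]
[0.58994129 0.21094475 0.39485136] [ 2.85068697e+00  4.79795259e-04 -1.57102597e+00]
[0.51561572 0.21171959 0.251361  ]
```

View pics/d_scene.png

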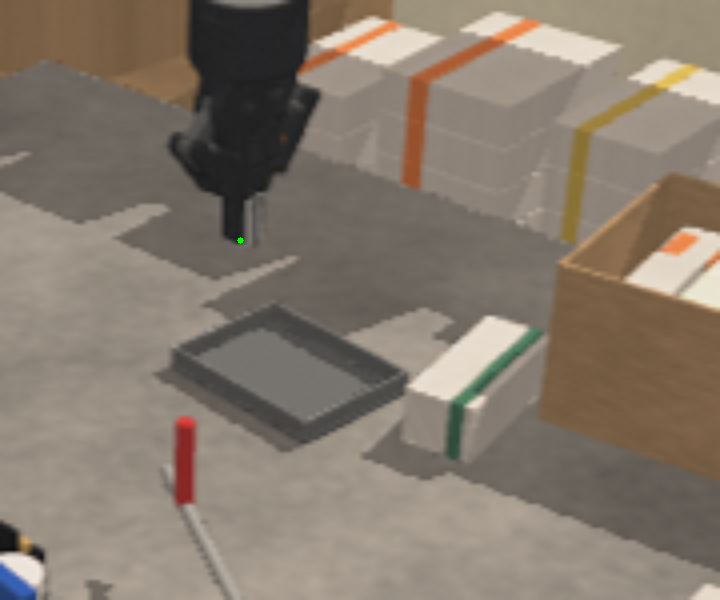

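View pics/d_side.png

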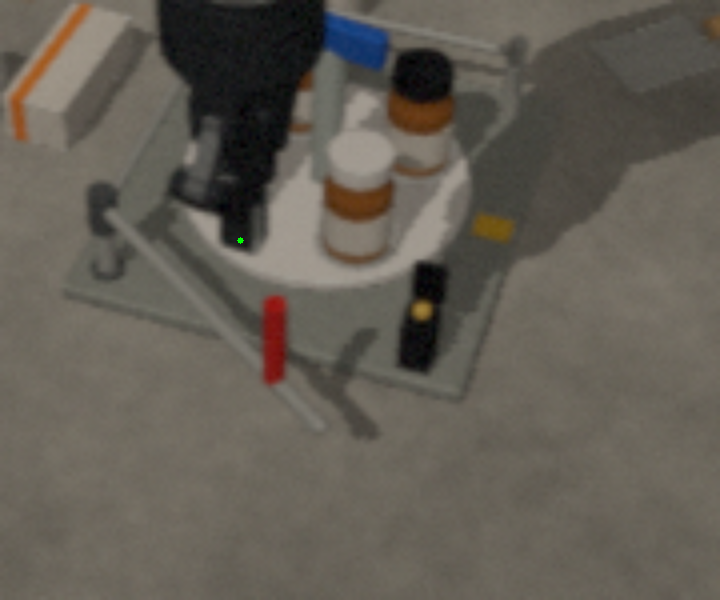

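View pics/d_w.png

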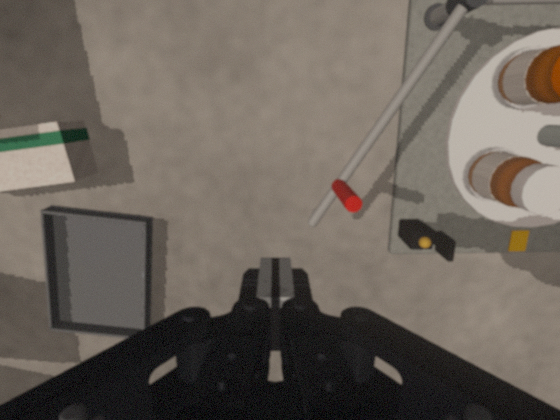

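```bash
python3 - <<'E'
from h import *
a=(343.365,275.022,211.938,[0.58994129,0.21094475,0.39485136],[2.85068697,4.79795259e-04,-1.57102597])
print(ray(*a,354.5,203,.143),ray(*a,519,240,.014),ray(*a,390,251,.014),ray(*a,411,3,.014))
E
```

```text
[0.52161943 0.15070653 0.143     ] [ 0.44113602 -0.0783008   0.014     ] [0.42703626 0.07337083 0.014     ] [0.68947394 0.07795145 0.014     ]
```

Emit:
apply_moves(steps=[0,0,40,0,0,0,0,80,0,0,0,0,115,0,0,0,0,140,0,0,0,0,144,0,0,0,10,144,0,0,0,15,144,0,0,0,20,144,0,0])

```text
t: 4.6
position: [0.5157, 0.1925, 0.1083]
tool_rot: [-3.141, -0.001, -0.001]
contact_force: [-0.2, 0.8, 0.2]
grip_width: -0.002
```

```bash
python3 - <<'E'
from bench import monitor, vision
import cv2
s=monitor.observe(); print(s["position"],s["contact_force"])
p=vision.get_image("side"); cv2.imwrite("pics/e.png",cv2.resize(p["img"][130:330,180:420,::-1],(720,600)))
print(monitor.observe()["position"],monitor.observe()["t"])
E
```

```text
[0.5157027  0.19246953 0.108289  ] [-0.16784453  0.76860947  0.24640762]
[0.51562575 0.19185006 0.10806313] 4.65
```

View pics/e.png

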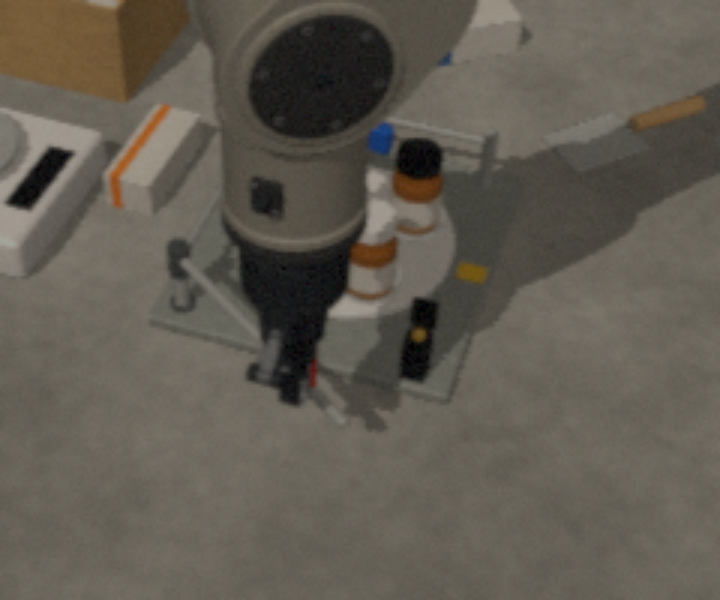

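Emit:
apply_moves(steps=[0,10,0,0,0,-1,22,0,0,0,-5,36,0,0,0,-9,50,0,0,0,-13,62,0,0,0,-17,74,0,0,0,-21,84,0,0,0,-24,92,0,0,0])

```text
t: 5.65
position: [0.491, 0.1004, 0.1074]
tool_rot: [-3.142, -0.0, -0.0]
contact_force: [0.2, -0.3, 0.9]
grip_width: 0.002
```

```bash
python3 - <<'E'
from bench import monitor, vision
import cv2
s=monitor.observe(); print(s["position"],s["contact_force"])
p=vision.get_image("side"); cv2.imwrite("pics/f.png",cv2.resize(p["img"][130:330,180:420,::-1],(720,600)))
p=vision.get_image("wrist"); cv2.imwrite("pics/fw.png",p["img"][:,:,::-1])
print(p["origin"],monitor.observe()["position"],monitor.observe()["t"])
E
```

```text
[0.49096302 0.10043451 0.10739841] [ 0.20494171 -0.34996203  0.89020577]
[0.56504568 0.09870564 0.25079506] [0.49088355 0.10010616 0.10733692] 5.75
```

View pics/f.png

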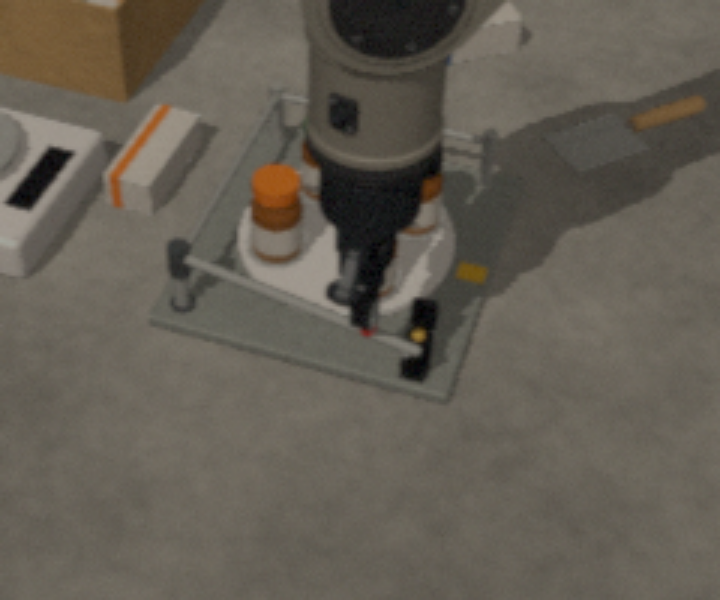

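View pics/fw.png

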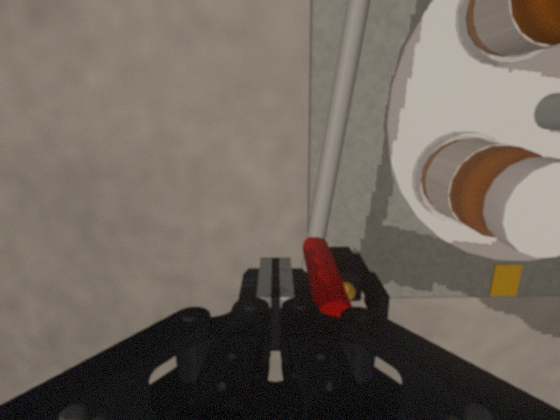

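Emit:
apply_moves(steps=[0,4,0,0,0,-1,8,0,0,0,-1,12,0,0,0,-2,16,0,0,0,-2,19,0,0,0,-2,22,0,0,0,-2,24,0,0,0,-2,25,0,0,0])

```text
t: 6.75
position: [0.489, 0.0802, 0.1076]
tool_rot: [-3.137, -0.001, 0.003]
contact_force: [-4.3, 29.4, -1.1]
grip_width: 0.001
```

```bash
python3 - <<'E'
from bench import monitor, vision
import cv2
s=monitor.observe(); print(s["position"],s["contact_force"])
p=vision.get_image("wrist"); cv2.imwrite("pics/gw.png",p["img"][:,:,::-1])
s=monitor.observe(); print(s["position"],s["contact_force"],s["t"])
E
```

```text
[0.48897133 0.0801725  0.10757452] [-4.33300494 29.39073827 -1.13806511]
[0.4889447  0.07972076 0.10755134] [-4.53662662 16.25673623  0.62244051] 6.8
```

View pics/gw.png

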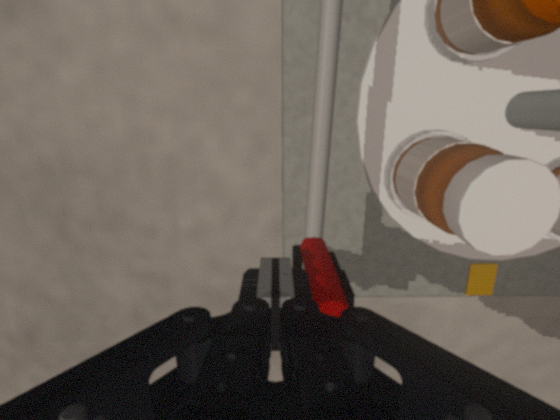

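Emit:
apply_moves(steps=[0,-5,0,0,0,0,-12,0,0,0,0,-20,0,0,0,0,-25,-40,0,0,0,-25,-80,0,0,0,-25,-120,0,0,0,-20,-135,0,0,0,-10,-142,0,0.5])

```text
t: 7.8
position: [0.4892, 0.0859, 0.2496]
tool_rot: [-3.142, -0.0, 0.0]
contact_force: [-0.4, -0.5, -0.2]
grip_width: 0.201
```

```bash
python3 - <<'E'
from bench import monitor, vision
import cv2
s=monitor.observe(); print(s["position"],s["contact_force"])
for n in("wrist","scene","side"):
  p=vision.get_image(n); im=p["img"][:,:,::-1]
  if n=="scene": im=cv2.resize(im[150:350,160:400],(720,600),interpolation=cv2.INTER_CUBIC)
  if n=="side": im=cv2.resize(im[130:330,180:420],(720,600),interpolation=cv2.INTER_CUBIC)
  cv2.imwrite(f"pics/h_{n}.png",im)
  if n=="wrist":print(p["origin"],p["attitude"])
s=monitor.observe(); print(s["position"],s["contact_force"],s["t"])
E
```

```text
[0.48917237 0.08585491 0.24961916] [-0.37402527 -0.48897162 -0.23898772]
[0.56349151 0.08512448 0.39317887] [ 2.85106783e+00  8.86523606e-04 -1.56878134e+00]
[0.48889698 0.08519042 0.2485232 ] [ 0.36774405 -0.05683368 -0.21752482] 7.95
```

View pics/h_wrist.png

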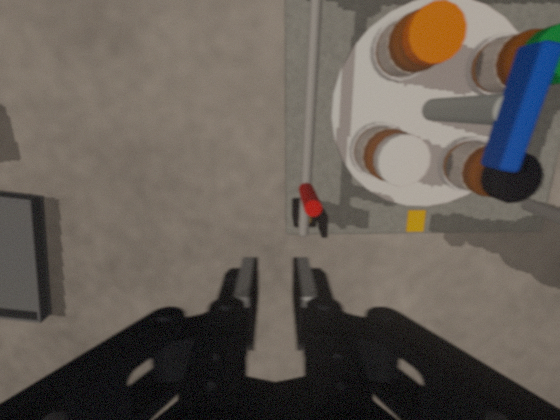

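View pics/h_scene.png

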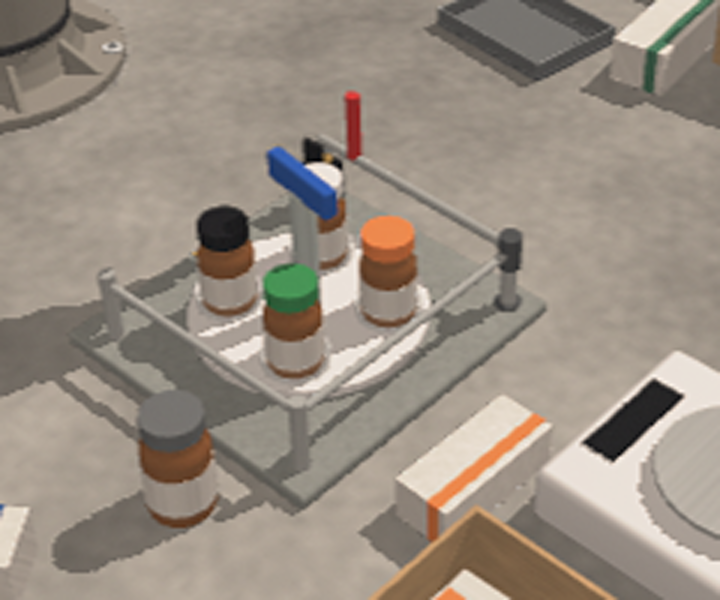

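View pics/h_side.png

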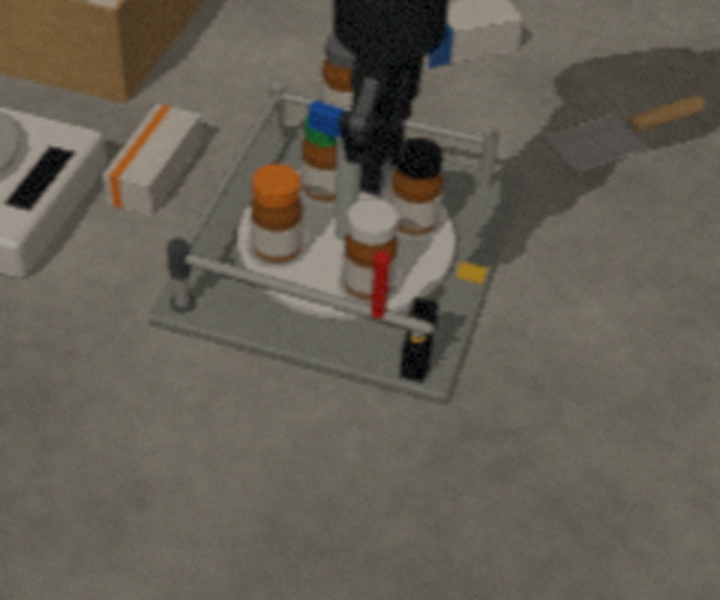

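```bash
python3 - <<'E'
from h import *
o=np.array([0.56349151,0.08512448,0.39317887]);o[1]+=0
a=(343.365,275.022,211.938,o,[2.85106783,8.86523606e-04,-1.56878134])
f=lambda u,v,z:ray(*a,u,v,z)
def ang(A,B): d=A-B; return np.arctan2(d[1],d[0])
print('bar',f(316,0,.075),f(304,234,.075),ang(f(316,0,.075),f(304,234,.075)))
print('edgeL',ang(f(286,5,.014),f(287,234,.014)),f(287,234,.014),'front',f(545,232,.014),ang(f(287,234,.014),f(545,232,.014))-np.pi/2)
print('mark',f(416.5,221,.014),'peg',f(314,209,.143))
# handle top face ends
A,B=f(543,43,.168),f(503,168,.168); print('handle',A,B,(A+B)/2,ang(A,B),np.linalg.norm(A-B))
for n,l in(('scene',[(160+353/3,150+96/3)]),('side',[(180+381/3,130+256/3)])):
  F=CAM[n]
  for u,v in l: print(n,'peg',ray(F[0],F[1],F[2],F[3],F[4],u,v,.143))
s=[.5623,-.0715,.0241]; print('shut peg pred',peg(s,0))
E
```

```text
bar [0.64903595 0.05212343 0.075     ] [0.44572011 0.05659554 0.075     ] -0.02199231345397574
edgeL 0.01610984809842152 [0.42309463 0.07110185 0.014     ] front [ 0.42629818 -0.23129269  0.014     ] 0.01059352827866844
mark [ 0.43951284 -0.07909158  0.014     ] peg [0.49108481 0.05563711 0.143     ]
handle [ 0.60168    -0.07440325  0.168     ] [ 0.52672442 -0.06495873  0.168     ] [ 0.56420221 -0.06968099  0.168     ] -0.12534109315804992 0.07554824313860246
scene peg [0.49625385 0.05649113 0.143     ]
side peg [0.48885037 0.05903428 0.143     ]
shut peg pred [0.48930812 0.05177686 0.143     ]
```

```bash
python3 - <<'E'
from h import *
import cv2
s=[.5623,-.0715,.0241]
CAM['wrist']=(343.365,275.022,211.938,[0.56349151,0.08512448,0.39317887],[2.85106783,8.86523606e-04,-1.56878134])
for n,off in(('scene',(160,150)),('side',(180,130)),('wrist',None)):
    im=cv2.imread(f"pics/h_{n}.png")
    T=(lambda P:(proj(n,P)-off)*3+1) if off else (lambda P:proj(n,P))
    for k,c in((0,(0,255,0)),(.04,(0,0,255))):
        h=w(s,.115,.125,.075); e=peg(s,k,.228,.075)
        a,b=T(h),T(e); cv2.line(im,tuple(int(x) for x in a.round()),tuple(int(x) for x in b.round()),c,1)
    for x,y in((1,1),(1,-1),(-1,-1),(-1,1)):
        q=T(w(s,.14*x,.15*y,.014)); cv2.circle(im,tuple(int(x) for x in q.round()),3,(255,0,255),1)
    q=T(w(s,-.123,0,.014)); cv2.circle(im,tuple(int(x) for x in q.round()),3,(255,0,255),1)
    cv2.imwrite(f"pics/i_{n}.png",im)
E
```

```text
(no output)
```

View pics/i_side.png

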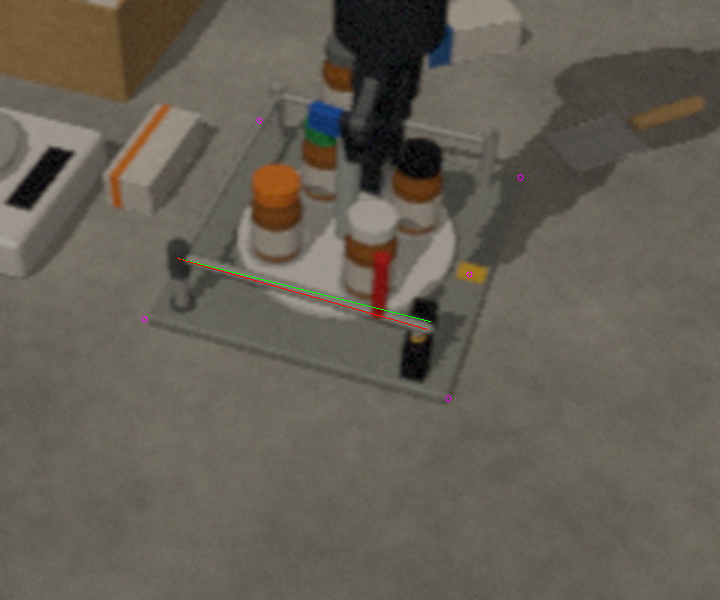

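View pics/i_scene.png

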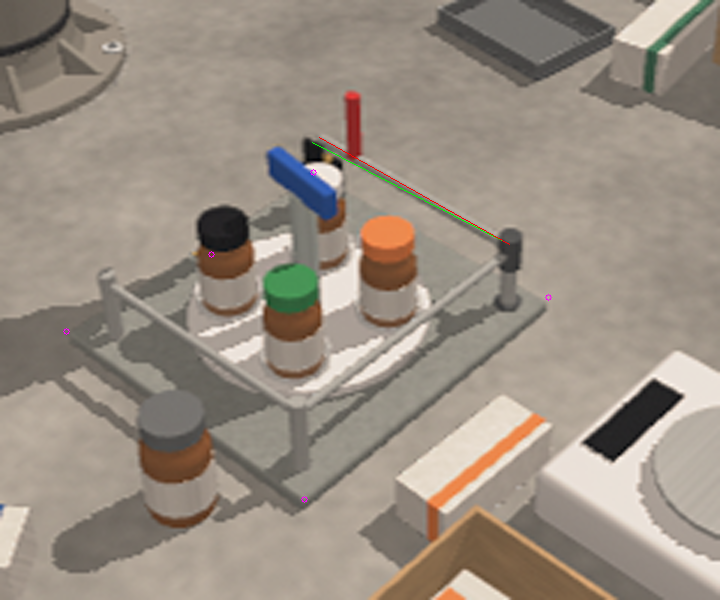

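View pics/i_wrist.png

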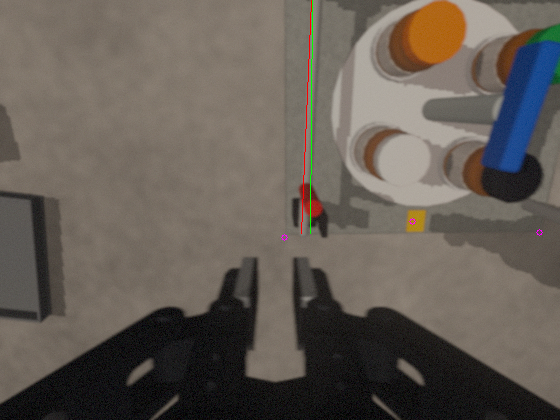

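```bash
python3 - <<'E'
from h import *
import cv2
def an(o,ed,bar):
    a=(343.365,275.022,211.938,o,[2.8510,8e-4,-1.5695])
    f=lambda p,z:ray(*a,*p,z)
    r=[]
    for (p,q),z in((ed,.014),(bar,.075)):
        d=f(p,z)-f(q,z); r.append(np.arctan2(d[1],d[0]))
    print('edge',r[0],'bar',r[1],'k',r[0]-r[1], f(bar[1],.075),f(ed[1],.014))
an([.5635,.0851,.3932],((286,5),(287,234)),((316,0),(304,234)))
an([.5635,.0795,.2510],((280,5),(282,265)),((330,0),(315,235)))
an([.56504568,0.09870564,0.25079506],((309,5),(310,265)),((356,0),(317,235)))
a=cv2.imread("pics/gw.png")[:300,240:400]; b=cv2.imread("pics/h_wrist.png")[:260,240:400]
cv2.imwrite("pics/j.png",cv2.resize(np.hstack([a[:260],b]),None,fx=2.3,fy=2.3))
E
```

```text
edge 0.01539338941625514 bar -0.02270448581253314 k 0.03809787522878828 [0.44567489 0.05662532 0.075     ] [0.42305561 0.07114425 0.014     ]
edge 0.014147438569748686 bar -0.025260378860628357 k 0.039407817430377044 [0.49775822 0.05773088 0.075     ] [0.45079804 0.07427282 0.014     ]
edge 0.03398408997974278 bar -0.11888225824269866 k 0.15286634822244144 [0.49938219 0.07587142 0.075     ] [0.45247661 0.07235402 0.014     ]
```

View pics/j.png

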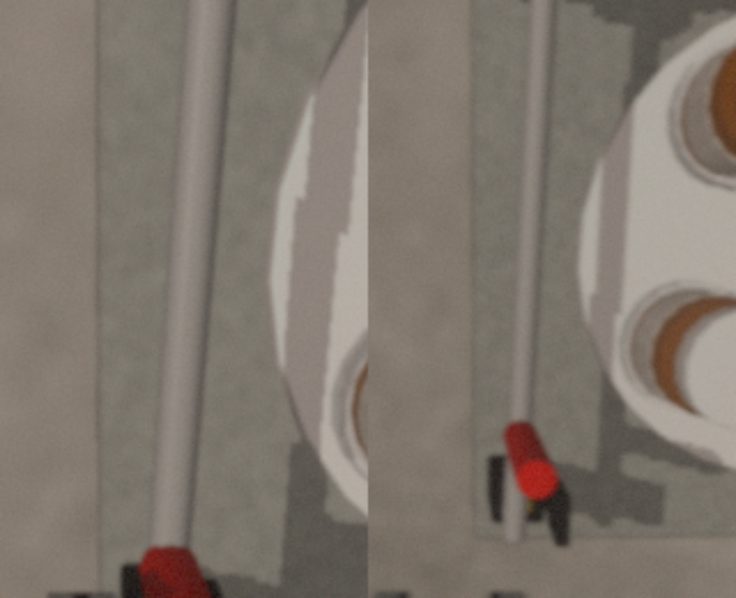

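Emit:
apply_moves(steps=[0,-12,0,0,0,0,-22,30,0,0,0,-22,80,0,0,0,-22,115,0,0,0,-22,128,0,0,0,-14,128,0,0,0,-4,128,0,0,0,2,128,0,0])

```text
t: 8.95
position: [0.4898, 0.0831, 0.1225]
tool_rot: [-3.141, -0.002, -0.001]
contact_force: [0.1, 0.1, 0.0]
grip_width: 0.002
```

```bash
cat > ob.py <<'E'
from bench import monitor
s=monitor.observe(); print(s["t"],s["position"].round(4),s["tool_rot"].round(4),s["contact_force"].round(2),s["ft_torque"].round(2),s["grip_width"])
E
python3 ob.py
```

```text
8.95 [0.4898 0.0831 0.1225] [-3.1415e+00 -1.9000e-03 -1.3000e-03] [0.08 0.09 0.02] [ 0.02  0.05 -0.02] 0.0017098772349683604
```

Emit:
apply_moves(steps=[0,1,0,0,0,0,2,0,0,0,0,3,0,0,0,0,4,0,0,0,0,5,0,0,0,0,6,0,0,0,0,6,0,0,0,0,6,0,0,0])

```text
t: 9.95
position: [0.4891, 0.0784, 0.1213]
tool_rot: [-3.141, -0.0, 0.0]
contact_force: [-0.2, 4.7, -0.3]
grip_width: -0.0
```

```bash
python3 ob.py; python3 - <<'E'
from bench import vision
import cv2
p=vision.get_image("wrist"); cv2.imwrite("pics/k.png",p["img"][:,:,::-1]); print(p["origin"])
E
python3 ob.py
```

```text
9.95 [0.4891 0.0784 0.1213] [-3.1412 -0.      0.    ] [-0.22  4.67 -0.27] [1.02 0.11 0.01] -0.0002899968848864722
[0.56352225 0.07762688 0.26485794]
10.0 [0.4892 0.0784 0.1214] [-3.1412e+00 -1.0000e-04  0.0000e+00] [-0.32  5.66 -1.02] [ 1.06  0.11 -0.03] 0.0007935207410080047
```

View pics/k.png

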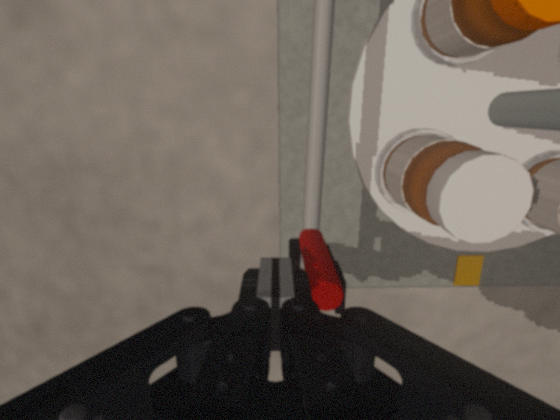

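Emit:
apply_moves(steps=[0,0,0,0,0,0,1,0,0,0,0,1,0,0,0,0,2,0,0,0,0,2,0,0,0,0,3,0,0,0,0,3,0,0,0,0,3,0,0,0])

```text
t: 11.0
position: [0.489, 0.076, 0.1214]
tool_rot: [-3.141, 0.0, 0.001]
contact_force: [-1.2, 8.2, -0.4]
grip_width: 0.002
```

```bash
python3 ob.py; python3 - <<'E'
from bench import vision
import cv2
p=vision.get_image("wrist"); cv2.imwrite("pics/l.png",p["img"][:,:,::-1]); print(p["origin"])
E
python3 ob.py
```

```text
11.0 [0.489  0.076  0.1214] [-3.1407e+00  0.0000e+00  7.0000e-04] [-1.21  8.2  -0.38] [1.75 0.34 0.02] 0.0017490947758609114
[0.56343199 0.07517347 0.26486897]
11.05 [0.4891 0.0759 0.1214] [-3.1408e+00  0.0000e+00  6.0000e-04] [-2.2   8.34 -0.49] [1.7  0.31 0.02] -0.002660473460890129
```

View pics/l.png

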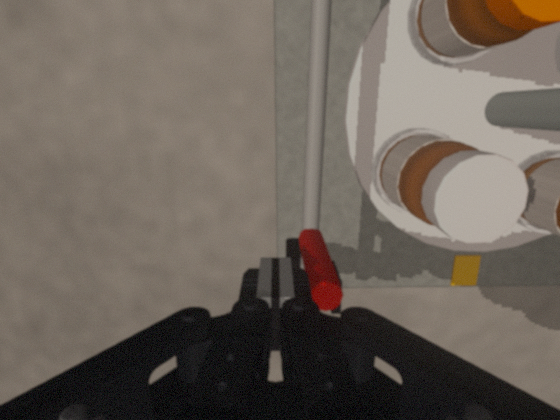

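Emit:
apply_moves(steps=[0,1,0,0,0,0,2,0,0,0,0,3,0,0,0,0,4,0,0,0,0,5,0,0,0,0,5,0,0,0,0,5,0,0,0,0,5,0,0,0])

```text
t: 12.05
position: [0.4891, 0.0706, 0.1213]
tool_rot: [-3.141, -0.0, 0.0]
contact_force: [-0.8, 7.4, -1.8]
grip_width: -0.001
```

```bash
python3 ob.py; python3 - <<'E'
from bench import vision
import cv2
p=vision.get_image("wrist"); cv2.imwrite("pics/m.png",p["img"][:,:,::-1]); print(p["origin"])
E
python3 ob.py
```

```text
12.05 [0.4891 0.0706 0.1213] [-3.1408e+00 -0.0000e+00  2.0000e-04] [-0.77  7.43 -1.81] [1.43 0.3  0.02] -0.0009307254891968631
[0.56348233 0.06982431 0.26482838]
12.1 [0.4891 0.0707 0.1213] [-3.1408e+00  0.0000e+00  2.0000e-04] [-1.73  7.69 -1.13] [ 1.51  0.28 -0.  ] -0.0007623644342386011
```

View pics/m.png

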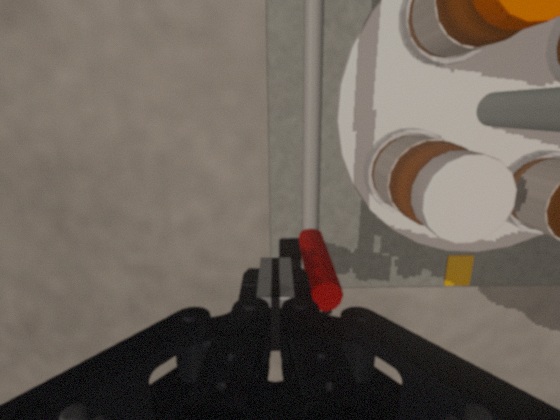

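Emit:
apply_moves(steps=[0,1,0,0,0,0,2,0,0,0,0,3,0,0,0,0,4,0,0,0,0,5,0,0,0,0,5,0,0,0,0,5,0,0,0,0,5,0,0,0])

```text
t: 13.1
position: [0.4891, 0.0696, 0.1214]
tool_rot: [-3.137, -0.001, 0.003]
contact_force: [-2.6, 30.7, -5.5]
grip_width: -0.0
```

```bash
python3 ob.py; python3 - <<'E'
from bench import vision
import cv2
p=vision.get_image("wrist"); cv2.imwrite("pics/n.png",p["img"][:,:,::-1]); print(p["origin"])
E
python3 ob.py
```

```text
13.1 [0.4891 0.0696 0.1214] [-3.1369e+00 -7.0000e-04  3.4000e-03] [-2.59 30.69 -5.53] [6.44 0.65 0.07] -0.0002391625136931955
[0.5633891  0.06847499 0.26499472]
13.15 [0.4891 0.0696 0.1214] [-3.1369e+00 -7.0000e-04  3.4000e-03] [-1.97 29.37 -4.86] [6.44 0.6  0.04] 0.0009008457177305478
```

View pics/n.png

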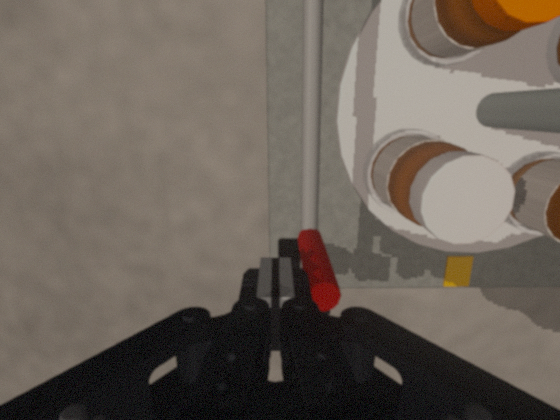

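Emit:
apply_moves(steps=[0,-6,0,0,0,0,-20,0,0,0,0,-25,-45,0,0,0,-25,-100,0,0,0,-10,-139,0,0.5,15,30,-139,0.05,0.8,20,45,-139,0.1,0.8,20,45,-139,0.14,0.8])

```text
t: 14.15
position: [0.5093, 0.0189, 0.26]
tool_rot: [3.141, 0.0, -0.145]
contact_force: [0.2, -0.5, 0.3]
grip_width: 0.8
```

```bash
python3 ob.py; python3 - <<'E'
from bench import vision
import cv2
for n in("wrist","wrist","scene"):
  p=vision.get_image(n); im=p["img"][:,:,::-1]
  if n=="scene": im=cv2.resize(im[150:350,160:400],(720,600),interpolation=cv2.INTER_CUBIC)
  else: print(p["origin"],p["attitude"])
  cv2.imwrite(f"pics/o_{n}.png",im)
E
python3 ob.py
```

```text
14.15 [0.5093 0.0189 0.26  ] [ 3.1412e+00  5.0000e-04 -1.4460e-01] [ 0.19 -0.52  0.28] [-0.01  0.02  0.02] 0.7995902658107209
[0.58296693 0.00766394 0.40350289] [ 2.85000158e+00  5.43228275e-04 -1.71364720e+00]
[0.58279626 0.00837377 0.40343365] [ 2.84980256e+00  7.43276463e-04 -1.71451839e+00]
14.3 [0.509  0.0204 0.26  ] [ 3.1415e+00  6.0000e-04 -1.3980e-01] [0.44 0.25 0.13] [-0.03 -0.02  0.01] 0.7958311621730084
```

View pics/o_wrist.png

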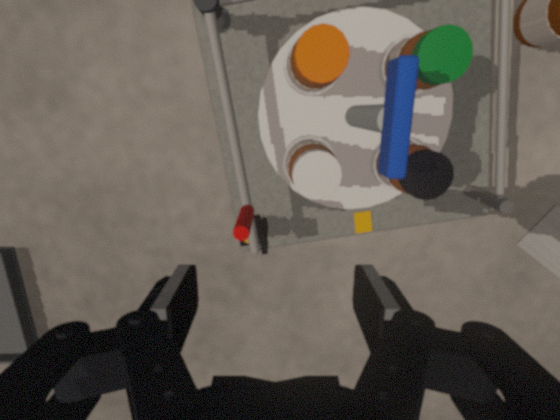

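View pics/o_scene.png

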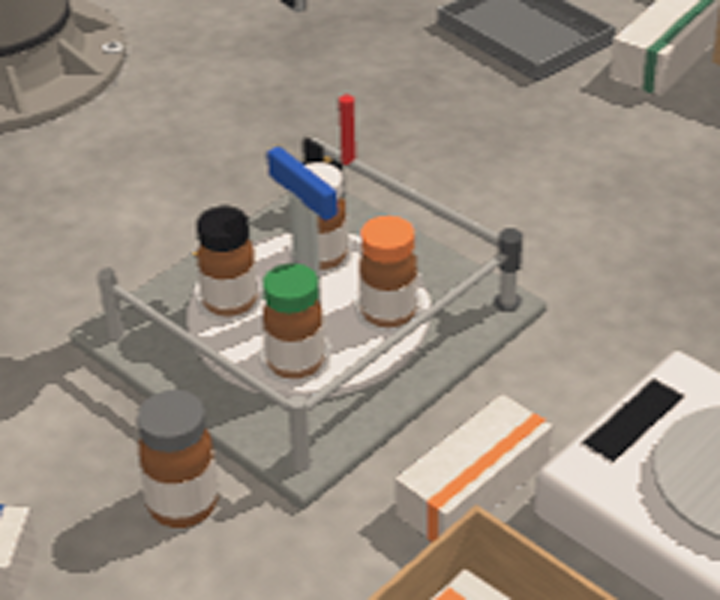

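```bash
python3 - <<'E'
import cv2
im=cv2.imread("pics/o_wrist.png")
cv2.imwrite("pics/p1.png",cv2.resize(im[0:260,190:290],None,fx=3,fy=2.3,interpolation=cv2.INTER_CUBIC))
cv2.imwrite("pics/p2.png",cv2.resize(im[0:250,250:500],None,fx=2.4,fy=2.4,interpolation=cv2.INTER_CUBIC))
E
```

```text
(no output)
```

View pics/p1.png

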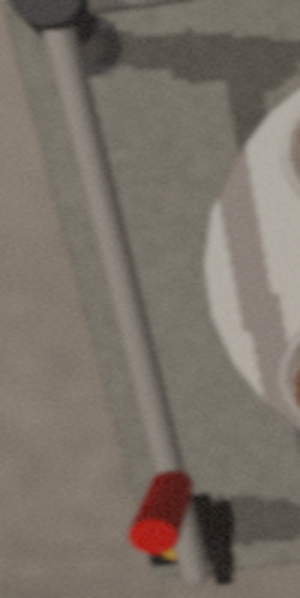

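View pics/p2.png

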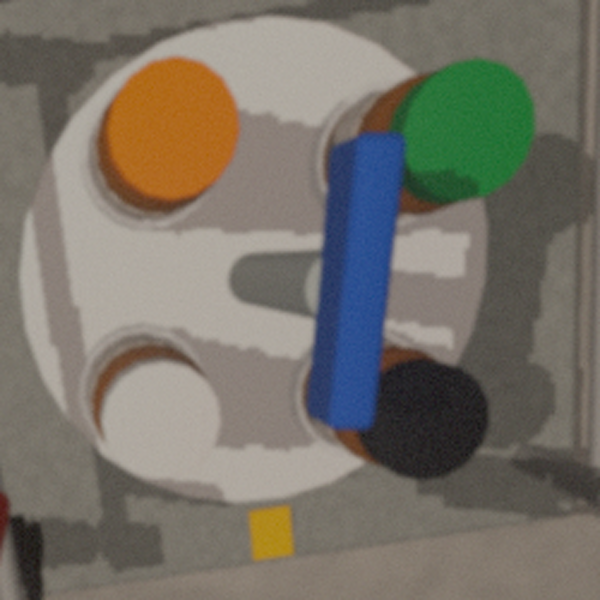

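```bash
python3 - <<'E'
from h import *
a=(343.365,275.022,211.938,[0.58279626,0.00837377,0.40343365],[2.84980256,7.43276463e-04,-1.71451839])
f=lambda p,z:ray(*a,*p,z)
def ang(A,B): d=A-B; return np.arctan2(d[1],d[0])
A,B=f((409.6,56.3),.168),f((397.1,178.8),.168); print('handle',(A+B)/2,ang(A,B),np.linalg.norm(A-B))
J={k:f(p,.111) for k,p in dict(o=(321.7,53.3),g=(445,54.2),b=(426.3,174.6),w=(316.7,175.4)).items()}
c=sum(J.values())/4; print('jar ctr',c)
for k in J: print(k,np.hypot(*(J[k]-c)[:2]).round(4),ang(J[k],c))
m=f((362.9,222),.014); print('mark',m,'stand yaw from mark',ang(c,m), np.hypot(*(c-m)[:2]))
e=ang(f((291.7,248.8),.014),f((500,215.4),.014))-np.pi/2; print('front yaw',e)
b=ang(f((190+62/3,30/2.3),.075),f((190+172/3,470/2.3),.075)); print('bar',b,f((190+172/3,470/2.3),.075))
b=ang(f((190+62/3,30/2.3),.075),f((190+194/3,580/2.3),.075)); print('bar',b)
print('edge',ang(f((190+25/3,110/2.3),.014),f((190+122/3,440/2.3),.014)))
E
```

```text
handle [ 0.56327    -0.07435452  0.168     ] -0.14200754610644298 0.0783072137886182
jar ctr [ 0.56417702 -0.07342737  0.111     ]
o 0.0676 0.6330690940219329
g 0.0682 -0.9433879661846833
b 0.0664 -2.512159005813181
w 0.068 2.2157447445639873
mark [ 0.43964046 -0.07668026  0.014     ] stand yaw from mark 0.026114067992539285 0.12457903305805873
front yaw 0.028300880033764964
bar 0.016494845039518778 [0.49690999 0.04880893 0.075     ]
bar 0.00808232376713305
edge 0.036875605298445156
```

Emit:
apply_moves(steps=[22,28,0,0,0.8,45,57,0,0.008,0.8,60,77,0,0.008,0.8,67,86,5,0.008,0.8,67,86,40,0.008,0.8,67,86,80,0.008,0.8,67,86,105,0.008,0.8,67,86,112,0.008,0.8])

```text
t: 15.3
position: [0.5624, -0.0735, 0.1467]
tool_rot: [-3.141, 0.003, -0.147]
contact_force: [-0.9, 0.6, -0.3]
grip_width: 0.798
```

```bash
python3 ob.py; python3 - <<'E'
from bench import vision
import cv2
p=vision.get_image("wrist"); cv2.imwrite("pics/q.png",p["img"][:,:,::-1])
E
python3 ob.py
```

```text
15.3 [ 0.5624 -0.0735  0.1467] [-3.1414e+00  2.9000e-03 -1.4680e-01] [-0.9   0.58 -0.28] [-0.03  0.05 -0.01] 0.7984870765017047
15.35 [ 0.5627 -0.0736  0.1469] [-3.1414e+00  2.2000e-03 -1.4700e-01] [ 0.31 -0.28 -0.72] [-0.03  0.07 -0.02] 0.7999835580456924
```

View pics/q.png

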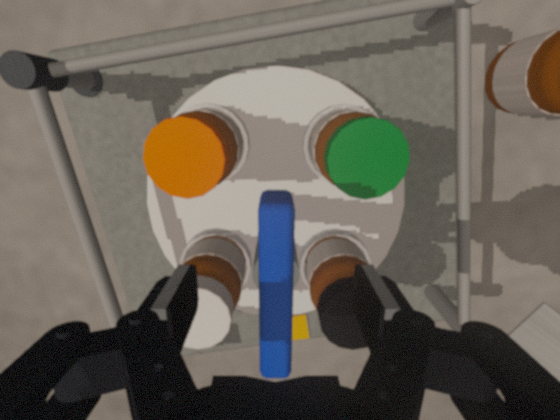

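Emit:
apply_moves(steps=[0,0,0,0,0.4,0,0,0,0,0.2,0,0,0,0,0,0,0,0,0,0,0,0,0,0,0,0,0,0,0,0,0,0,0,0,0,0,0,0,0,0], squeeze=40)

```text
t: 16.35
position: [0.564, -0.0739, 0.1493]
tool_rot: [-3.141, -0.001, -0.148]
contact_force: [-1.8, 2.1, 7.3]
grip_width: 0.152
```

```bash
python3 ob.py
```

```text
16.35 [ 0.564  -0.0739  0.1493] [-3.1409e+00 -1.3000e-03 -1.4790e-01] [-1.82  2.08  7.26] [ 0.64  0.38 -0.04] 0.15209570653537738
```

Emit:
apply_moves(steps=[0,0,-1,-0.03,0,0,0,-2,-0.1,0,0,0,-2,-0.2,0,0,0,-2,-0.3,0,0,0,-2,-0.4,0,0,0,-2,-0.5,0,0,0,-2,-0.6,0,0,0,-2,-0.7,0])

```text
t: 17.35
position: [0.5636, -0.0729, 0.1494]
tool_rot: [-3.14, -0.001, 0.557]
contact_force: [9.0, 8.0, -21.1]
grip_width: 0.152
```

```bash
python3 ob.py; python3 -c "
from bench import monitor; print(monitor.observe()['q'])"
```

```text
17.35 [ 0.5636 -0.0729  0.1494] [-3.140e+00 -1.000e-03  5.571e-01] [  8.99   8.   -21.13] [ 1.75 -1.97 -0.1 ] 0.15234931931639228
[ 0.25354379  0.35872056 -0.28978646  1.91083497  0.12702175  0.88970354
 -1.11267792]
```

Emit:
apply_moves(steps=[0.8,-0.2,1.4,-0.1,0,0.8,-0.2,1.4,-0.2,0,0.8,-0.2,1.4,-0.3,0,0.8,-0.2,1.4,-0.4,0,0.8,-0.2,1.4,-0.5,0,0.8,-0.2,1.4,-0.6,0,0.8,-0.2,1.4,-0.7,0,0.8,-0.2,1.4,-0.8,0])

```text
t: 18.35
position: [0.5628, -0.0722, 0.1493]
tool_rot: [-3.139, -0.001, 1.357]
contact_force: [-12.1, 9.9, 11.7]
grip_width: 0.154
```

```bash
python3 ob.py; python3 -c "
from bench import monitor; print(monitor.observe()['q'])"
```

```text
18.35 [ 0.5628 -0.0722  0.1493] [-3.1391e+00 -8.0000e-04  1.3569e+00] [-12.12   9.86  11.73] [ 2.26  2.56 -0.11] 0.15386178307583984
[ 0.38146156  0.3779237  -0.45039764  1.90344008  0.20351111  0.90723695
 -0.3815691 ]
```

Emit:
apply_moves(steps=[0.2,-0.6,-0.6,-0.1,0,0.3,-1,-0.6,-0.2,0,0.3,-1,-0.6,-0.3,0,0.3,-1,-0.6,-0.4,0,0.3,-1.2,-0.6,-0.5,0,0.3,-1.2,-0.6,-0.6,0,0.3,-1.2,-0.6,-0.7,0,0.3,-1.2,-0.6,-0.8,0])

```text
t: 19.35
position: [0.5615, -0.0724, 0.1493]
tool_rot: [-3.14, -0.002, 2.156]
contact_force: [-8.9, 6.8, 1.7]
grip_width: 0.154
```

```bash
python3 ob.py; python3 - <<'E'
from bench import vision
import cv2
for n in("wrist","scene","side"):
  p=vision.get_image(n); im=p["img"][:,:,::-1]
  if n=="scene": im=cv2.resize(im[150:350,160:400],(720,600),interpolation=cv2.INTER_CUBIC)
  if n=="side": im=cv2.resize(im[130:330,180:420],(720,600),interpolation=cv2.INTER_CUBIC)
  if n=="wrist": print(p["origin"],p["attitude"])
  cv2.imwrite(f"pics/r_{n}.png",im)
E
```

```text
19.35 [ 0.5615 -0.0724  0.1493] [-3.1398e+00 -2.1000e-03  2.1564e+00] [-8.95  6.81  1.68] [ 1.37  1.93 -0.08] 0.15386081458320414
[ 0.52254864 -0.0121242   0.29299258] [2.85221357e+00 6.55462125e-04 5.87385433e-01]
```

View pics/r_wrist.png

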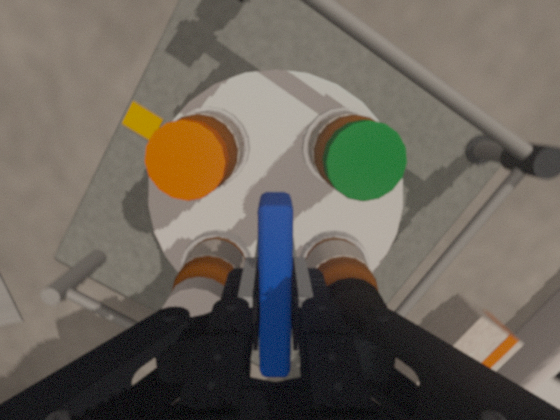

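View pics/r_side.png

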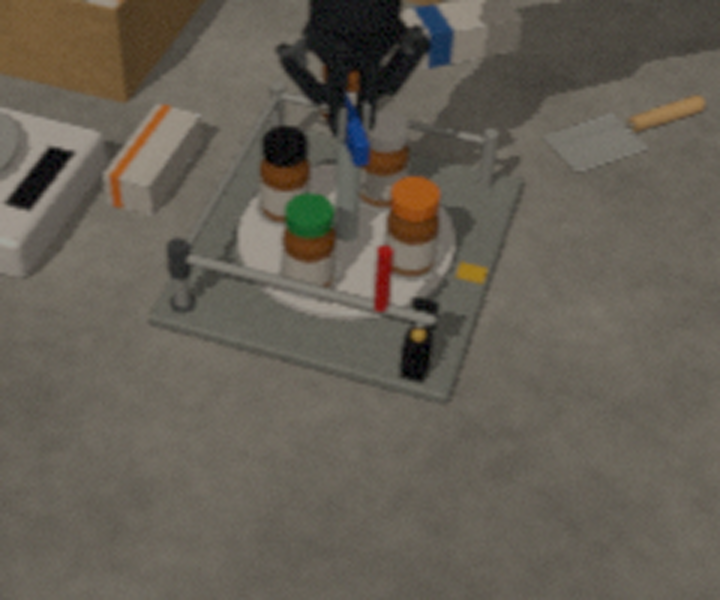

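View pics/r_scene.png

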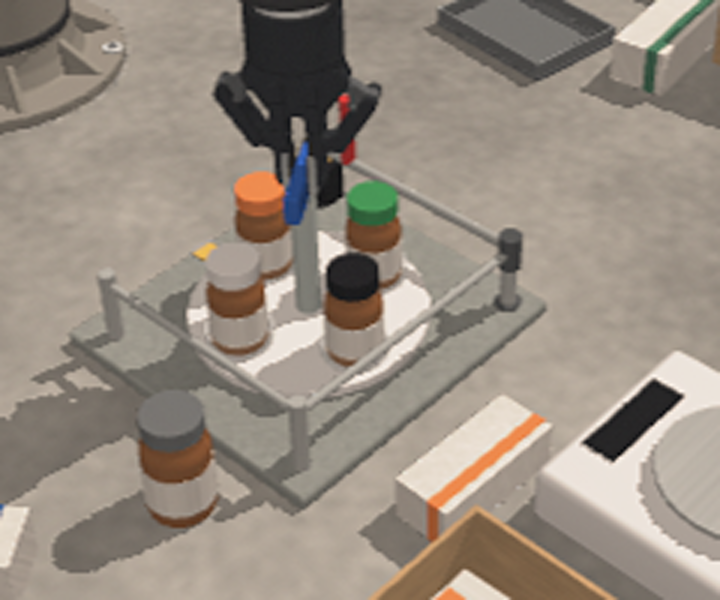

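Emit:
apply_moves(steps=[0.3,-0.2,0,-0.06,0,0.6,-0.2,0,-0.11,0,0.6,-0.3,0,-0.15,0,0.6,-0.3,0,-0.18,0,0.6,-0.3,0,-0.2,0,0.6,-0.3,0,-0.215,0,0.6,-0.3,0,-0.226,0,0.6,-0.3,0,-0.226,0])

```text
t: 20.5
position: [0.5613, -0.0725, 0.1493]
tool_rot: [-3.14, -0.002, 2.379]
contact_force: [-6.5, 4.3, 0.4]
grip_width: 0.153
```

```bash
python3 ob.py; python3 - <<'E'
from bench import vision
import cv2
for n in("wrist","scene","side"):
  p=vision.get_image(n); im=p["img"][:,:,::-1]
  if n=="scene": im=cv2.resize(im[150:350,160:400],(720,600),interpolation=cv2.INTER_CUBIC)
  if n=="side": im=cv2.resize(im[130:330,180:420],(720,600),interpolation=cv2.INTER_CUBIC)
  if n=="wrist": print(p["origin"],p["attitude"]); im=cv2.resize(im[0:300],(784,420))
  cv2.imwrite(f"pics/s_{n}.png",im)
E
```

```text
20.5 [ 0.5613 -0.0725  0.1493] [-3.1404e+00 -1.8000e-03  2.3790e+00] [-6.54  4.29  0.43] [ 0.95  1.32 -0.02] 0.15256877114679807
[ 0.5096893  -0.02270943  0.29297185] [2.85157363e+00 3.87619151e-05 8.09896354e-01]
```

View pics/s_wrist.png

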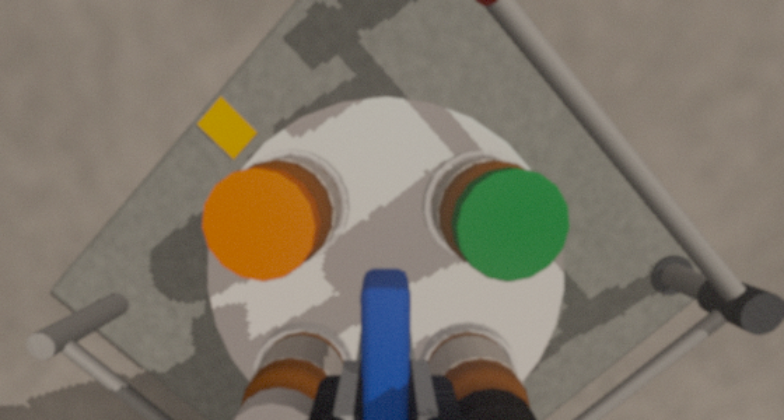

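View pics/s_side.png

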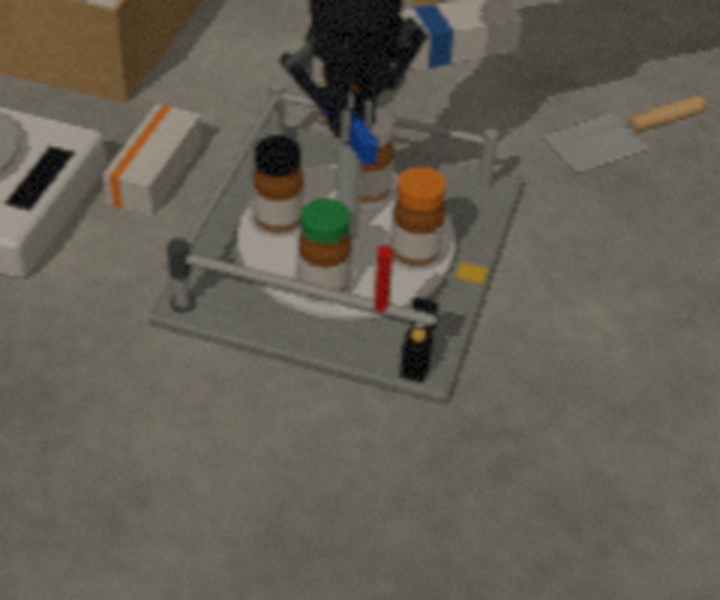

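View pics/s_scene.png

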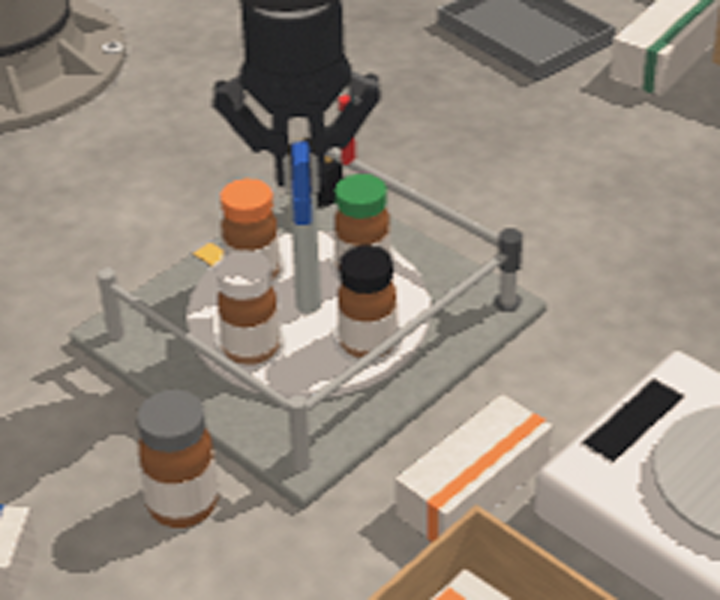

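```bash
python3 - <<'E'
from h import *
a=(343.365,275.022,211.938,[0.5096893,-0.02270943,0.29297185],[2.85157363,0,0.809896])
f=lambda u,v,z:ray(*a,u/1.4,v/1.4,z)
def ang(A,B): d=A-B; return np.arctan2(d[1],d[0])
m=f(227,128,.014);o=f(262,222,.111);g=f(511,223,.111)
e=ang(f(303,0,.014),f(52,293,.014))-np.pi/2
print('mark',m,'o',o,'g',g,'front yaw',e,'mark edges',ang(f(222,97,.014),f(197,125,.014))-np.pi/2,ang(f(235,160,.014),f(197,125,.014)))
h=ang(o,g)-np.pi/2; print('handle',h%(2*np.pi),np.hypot(*(o-g)[:2]))
print('bar',ang(f(720,285,.075),f(505,8,.075)))
mid=(o+g)/2; d=np.array([np.cos(h),np.sin(h)]); c=mid[:2]-d*.0481; print('axis from jars',c,'mark dir yaw',np.arctan2(*(c-m[:2])[::-1]),'orange dir',np.arctan2(*(c-o[:2])[::-1]))
print('orange lateral off mark line', np.arctan2(*(o[:2]-m[:2])[::-1]))
E
```

```text
mark [ 0.44034214 -0.0763029   0.014     ] o [ 0.49567135 -0.073498    0.111     ] g [ 0.56078767 -0.00565682  0.111     ] front yaw 0.014161555247502067 mark edges -0.003976294345153786 0.043825288719131786
handle 2.376685862203075 0.09403489467463441
bar -0.00195948291461368
axis from jars [ 0.5629311 -0.0728852] mark dir yaw 0.02787213469746944 orange dir 0.009110642661756992
orange lateral off mark line 0.050651465149232994
```

```bash
python3 ob.py; python3 -c "
from bench import job_done; print(job_done())"; python3 ob.py
```

```text
20.65 [ 0.5612 -0.0725  0.1493] [-3.1403e+00 -1.8000e-03  2.3788e+00] [-6.31  5.06  0.36] [0.92 1.28 0.01] 0.15499974851845036
the job is handed in; nothing more can be done
None
the job is handed in; nothing more can be done
```

I shut the keeper bar, then turned the turntable until the orange-capped jar stood behind the yellow mark. I handed in at about 20.7 s, still gripping the blue handle.

**Keeper bar:** My first push stopped about 0.04 rad short of shut, and the pictures after it showed this. I pushed again more slowly; the resistance peaked at about 8 N, eased off, then met the hard stop at about 30 N. After I backed off, the bar lay against the stop plate in the wrist and side views. Angles measured from the wrist images still put it 0.01–0.03 rad open, about the size of the measuring error. I judged it latched from the force pattern and the side view.

**Turntable:** I gripped the handle and turned it about 2.53 rad counter-clockwise. At the end the tool's yaw put the orange jar at 0.023 rad and the wrist image at 0.01–0.02 rad. My estimates of the stand's yaw ran from 0.01 to 0.03 rad, so the jar is square to the mark within about 1°.

**Last checks:**
- All four jars were upright in their pockets.
- I saw no movement in the bystanders that were in view; the last crops did not cover all of them.
- The grip was steady at 0.15 opening, with about 8 N of sideways force left in it.
- The trained networks gave wrong pixels for the peg and the mark in the wrist view, so I measured those points by hand from the pictures.

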